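Sort the rocket parts after the print-and-cut session

ROBOT

A 6-joint arm with a two-finger parallel gripper is mounted at the origin on a cart in front of the work surface, level with it; the furniture and walls round the work are solid. World frame = base frame: x ahead of the robot, y to its left, z up, the work surface at z = 0. Lengths are in mm, angles in rad, forces in N, time in s.
With the tool pointing down it reaches from about 400 to 825 mm from the base axis. Payload 7 kg.
Tool frame: the origin (TCP) lies at the very end of the fingers, on their centre line; the grasp point (between the pads) lies 19 mm behind it; z points along the fingers, y is the line along which they close (so a half turn about z gives the same grasp; the last joint's range is limited). The gripper opens to 88 mm and grips with 3 to 60 N. Pads are 19 mm wide; open, the fingers measure 130 mm over their backs; the gripper's body (78 mm by 193 mm) begins 47 mm behind the grasp point.
Start: joints at [0.288, 0.359, 0.012, 0, -1.224, -0.288], TCP at [674.978, -0.019, 226.561] pointing down, gripper open.
Joint ranges: [-3.07, 3.07], [-1.43, 2.12], [-1.02, 1.25], [-3.03, 1.67], [-3.05, -0], [-3.03, 3.03]. Speed limits (rad/s): [2.39, 2.39, 3.01, 3.14, 3.14, 3.14].

INTERFACE

Orientations are given as a unit quaternion [x, y, z, w].
In Python, from plant import bot gives the robot as it stands. Calls block until the motion is done:
- bot.move_ptp(position, orientation): joint-space move of the TCP to a pose.
- bot.line_to(position, velocity=150, ori=None): straight line of the TCP; ori=None keeps the orientation; velocity is the mean speed in mm/s.
- bot.move_joints(angles): joint-space move.
- bot.move_gripper(opening, force=None): finger opening in mm; force is the grip in N (None keeps the last); returns when the fingers have stopped.
- bot.pause(seconds).
- bot.solve_ik(position, orientation): joint angles nearest the present ones, or None.
- bot.read_state(): the state.
- bot.camera(name): name is "scene" or "side" or "wrist"; returns the picture (480x640x3 uint8, red, green, blue); there is no depth.
- bot.get_calibration(name): a dict with "fx", "fy", "cx", "cy" (pixels), "view" (4x4, takes a point from world to camera coordinates); the wrist camera has in their place "T_tool_cam" (4x4, takes a point from camera to tool coordinates, whose origin is the TCP and whose axes are the flange's). Camera axes: x right, y up, looking along -z (the intrinsics and any distortion apply to the point x, -y, -z); pixel columns grow to the right and rows downward; lengths in mm; the calibration is good to about 2 mm. The wrist camera is an equidistant fisheye: a pixel r from the principal point sees the ray r / f radians off the axis. A picture is of the moment at which its call begins: read the wrist's pose just before it. get_calibration takes no time and is no camera call.
A pose or a line that the arm cannot do raises bot.Unreachable and nothing moves.
- bot.close_job(): hands the job in; it is judged then, once.
The state is a dict: "t": time; "joint_pos": joint angles; "qvel": joint speeds; "tau": joint torques, N m; "tcp_pos": TCP position; "eef_rot": TCP orientation; "contact_force": force on the tool from outside, world axes, zero at the start; "moment": the same for the moment, N m; "width": finger opening in mm; "finger_force": force on a finger pad.
Only numpy, scipy, OpenCV 4.12 (cv2) and the standard library are available. Lean on these libraries where they do the work, as an engineer would, in place of code of your own. Each camera call takes 0.05 s, during which the arm holds its last target. There are 200 camera calls.

TASK

Sort the small parts lying along the front of the bench: lay the two thicker, pale silver aluminium tubes in the grey tray with the two long bays, one tube flat in each bay, and stand the two printed caps upright in the grey tray with the two square bays, one in each bay. The thinner, smaller card tube is scrap: put it in the round scrap tin. Leave the tape rule where it is.

Things in the scene. Friction and masses are not known exactly. Their poses are not given: they have to be found in the camera images.
- tube_1_mid (a point): short plain pale-silver aluminium tube lying on its side (one of two alike): 38 mm outside diameter, 67 mm long, 110 g, can roll. The point is its centre, 19 mm above what it lies on; x runs along the tube (either way round), y and z turn with it as it rolls. Grip it across its diameter.
- tube_2_mid (a point): short plain pale-silver aluminium tube lying on its side (one of two alike): 38 mm outside diameter, 67 mm long, 110 g, can roll. The point is its centre, 19 mm above what it lies on; x runs along the tube (either way round), y and z turn with it as it rolls. Grip it across its diameter.
- cap_1_mid (a point): printed stepped plug cap (one of two alike), round, 42 mm diameter, 24 mm high, 30 g, standing on its flat end. The point is its centre, 12 mm above what it stands on; z points up.
- cap_2_mid (a point): printed stepped plug cap (one of two alike), round, 42 mm diameter, 24 mm high, 30 g, standing on its flat end. The point is its centre, 12 mm above what it stands on; z points up.
- card_tube_mid (a point): short white card tube lying on its side, thinner than the aluminium ones: 26 mm outside diameter, 46 mm long, 20 g, can roll. The point is its centre, 13 mm above what it lies on; x runs along the tube (either way round), y and z turn with it as it rolls. Grip it across its diameter.
- tube_tray: grey tray, fixed, with two long open bays side by side: 108 x 160 mm outside (x, y), 20 mm high, walls 4 mm, floor 6 mm. Bays 100 mm (x) by 58 mm (y) inside, centres at x = 0, y = +47 and -47 mm, a solid land 36 mm wide, wall-high, between them. Origin under its centre on the bench top, z up. Bays are too narrow for open fingers: let go just above the walls, a tube settles by itself.
- cap_tray: grey tray, fixed to the bench, with two square open bays side by side: 70 x 152 mm outside (x, y), 20 mm high, walls 4 mm, floor 6 mm thick. Each bay is 62 x 62 mm inside; their centres lie at y = +41 mm and y = -41 mm, x = 0, with a solid land 20 mm wide and as high as the walls between them. Origin under its centre on the bench top, z up.
- scrap_tin: round open aluminium scrap tin, fixed to the bench, 119 mm across the rim, 34 mm high, about 110 mm clear inside, floor 6 mm thick. Origin under its centre on the bench top, z up. (Behind and to the right of the targets rocket tubes lean forward over the bench, from x = 0.57 m on, up to 0.2 m high there: carry things past them above that or nearer the robot.)
- tape_rule_mid (a point): square white tape rule lying flat among the parts, 78 x 81 x 34 mm, 260 g, loose; not to be moved. The point is its centre, 17 mm above the bench; z up.
There are look-alikes about, which are no part of the job. What is shaped like the part that bears tube_1_mid but red is not meant.

How it is judged (in metres and radians):
At the end, for the whole second after the job is handed in: A tube flat in each long bay (centre 21-29 mm up, within 20 mm along, 13 mm across of the bay centre), a cap upright (0.2 rad) in each square bay (centre 14-22 mm up, within 13 mm each way), the card tube in the tin (within 48 mm of its axis, below 38 mm), all five slower than 20 mm/s (((x of tube_1_mid in the frame of tube_tray between -0.02 and 0.02 m and y of tube_1_mid in the frame of tube_tray between 0.034 and 0.06 m and z of tube_1_mid in the frame of tube_tray between 0.021 and 0.029 m and x of tube_2_mid in the frame of tube_tray between -0.02 and 0.02 m and y of tube_2_mid in the frame of tube_tray between -0.06 and -0.034 m and z of tube_2_mid in the frame of tube_tray between 0.021 and 0.029 m) or (x of tube_1_mid in the frame of tube_tray between -0.02 and 0.02 m and y of tube_1_mid in the frame of tube_tray between -0.06 and -0.034 m and z of tube_1_mid in the frame of tube_tray between 0.021 and 0.029 m and x of tube_2_mid in the frame of tube_tray between -0.02 and 0.02 m and y of tube_2_mid in the frame of tube_tray between 0.034 and 0.06 m and z of tube_2_mid in the frame of tube_tray between 0.021 and 0.029 m)) and ((x of cap_1_mid in the frame of cap_tray between -0.013 and 0.013 m and y of cap_1_mid in the frame of cap_tray between 0.028 and 0.054 m and z of cap_1_mid in the frame of cap_tray between 0.014 and 0.022 m and angle between each of cap_1_mid, cap_2_mid's own z axis and vertical below 0.2 rad and x of cap_2_mid in the frame of cap_tray between -0.013 and 0.013 m and y of cap_2_mid in the frame of cap_tray between -0.054 and -0.028 m and z of cap_2_mid in the frame of cap_tray between 0.014 and 0.022 m) or (x of cap_1_mid in the frame of cap_tray between -0.013 and 0.013 m and y of cap_1_mid in the frame of cap_tray between -0.054 and -0.028 m and z of cap_1_mid in the frame of cap_tray between 0.014 and 0.022 m and angle between each of cap_1_mid, cap_2_mid's own z axis and vertical below 0.2 rad and x of cap_2_mid in the frame of cap_tray between -0.013 and 0.013 m and y of cap_2_mid in the frame of cap_tray between 0.028 and 0.054 m and z of cap_2_mid in the frame of cap_tray between 0.014 and 0.022 m)) and horizontal distance between card_tube_mid and scrap_tin below 0.048 m and z of card_tube_mid in the frame of scrap_tin below 0.038 m and linear speed of each of tube_1, tube_2, cap_1, cap_2, card_tube below 0.02 m/s); the robot touches nothing.
It fails at once if the tape rule is moved by more than 30 mm (distance of tape_rule_mid from where it was at the start of the episode above 0.03 m).
It also fails if it takes over 131 s, if anything falls off the work surface, if the arm or the gripper's body presses on something with over 40 N, if the wrist force passes 120 N, or if a joint passes its speed limit or range.

## Working session

There is one attempt and no reset: what is moved stays moved. The work goes in short steps, each a Python script; the robot and the scene stay as the last script left them, time stands still between calls to the robot, and variables do not carry over. Pictures are saved under pics/ and viewed, at most 14 in all, crops included, and the job is handed in when it is done.

```bash
ls; mkdir -p pics; python3 - <<'E'
from plant import bot
import cv2
for n in ["scene","side","wrist"]:
    im=bot.camera(n); cv2.imwrite(f"pics/{n}0.png",im[:,:,::-1])
    print(n,bot.get_calibration(n))
s=bot.read_state();print(s["t"],s["tcp_pos"],s["eef_rot"],s["width"])
E
```

```text
pics
scene {'fx': 497.3552314703146, 'fy': 497.3552314703146, 'cx': 313.74418781316984, 'cy': 237.6640697728629, 'view': array([[-7.84388335e-01, -6.20005438e-01, -1.81162066e-02,
         3.18025224e+02],
       [ 2.38201967e-01, -3.28067112e-01,  9.14128980e-01,
        -1.96525180e+02],
       [-5.72708270e-01,  7.12716793e-01,  4.05018531e-01,
        -9.84938095e+02],
       [ 0.00000000e+00,  0.00000000e+00,  0.00000000e+00,
         1.00000000e+00]])}
side {'fx': 570.1884573869407, 'fy': 570.1884573869407, 'cx': 310.7826450742111, 'cy': 246.57239856622854, 'view': array([[ 9.74544456e-01, -2.24020494e-01, -8.82727858e-03,
        -5.33593407e+02],
       [ 1.14463322e-01,  4.63316776e-01,  8.78769431e-01,
        -3.69865726e+01],
       [-1.92772536e-01, -8.57410277e-01,  4.77164926e-01,
        -1.61919863e+03],
       [ 0.00000000e+00,  0.00000000e+00,  0.00000000e+00,
         1.00000000e+00]])}
wrist {'fx': 371.64829954431775, 'fy': 371.64829954431775, 'cx': 320.5882002505611, 'cy': 237.71287888115702, 'T_tool_cam': array([[ 6.55447427e-04,  9.55063575e-01,  2.96400301e-01,
         8.05832094e+01],
       [ 9.99999773e-01, -5.79557894e-04, -3.43901958e-04,
         2.34763302e-01],
       [-1.56667099e-04,  2.96400459e-01, -9.55063738e-01,
        -1.58609902e+02],
       [ 0.00000000e+00,  0.00000000e+00,  0.00000000e+00,
         1.00000000e+00]])}
0.15 [ 6.74635909e+02 -2.92456708e-02  2.25843859e+02] [-7.07064361e-01  7.07148907e-01  4.07211154e-04 -4.97888669e-04] 87.44155965995584
```

View pics/scene0.png

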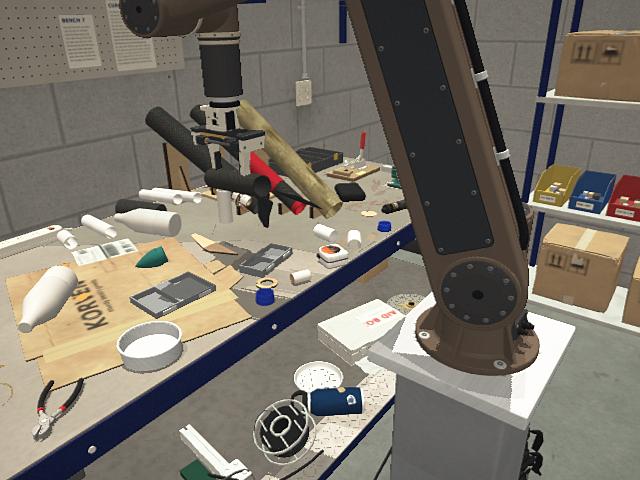

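View pics/side0.png

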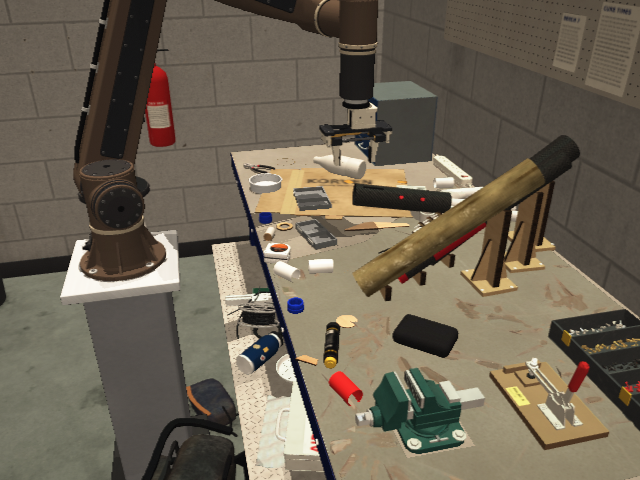

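View pics/wrist0.png

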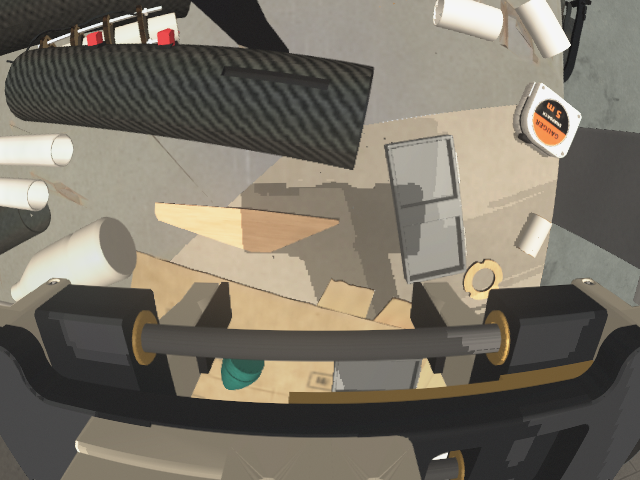

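The scene view shows blue caps at (264,297) and (385,226), and pale tubes at (325,232) and (353,240). The card tube is at (301,276), the tape rule at (332,255), the tin at (150,345), and trays at (173,293) and (267,260). The things that could be confused with the targets are:
- the white tubes at the back, at scene (100,225), (67,238) and (160,197)
- the red tube, at side (346,387)
- the card tube, compared with the aluminium tubes

The front pair matches the description.

```bash
cat > h.py <<'E'
from plant import bot
import numpy as np, cv2
from scipy.spatial.transform import Rotation as R
def ray(name,u,v,st=None):
    c=bot.get_calibration(name); x=(u-c["cx"])/c["fx"]; y=(v-c["cy"])/c["fy"]
    if name=="wrist":
        r=np.hypot(x,y); k=np.sin(r)/r if r>1e-9 else 1
        d=np.array([x*k,-y*k,-np.cos(r)]); T=np.eye(4)
        T[:3,:3]=R.from_quat(st["eef_rot"]).as_matrix(); T[:3,3]=st["tcp_pos"]
        M=T@c["T_tool_cam"]
    else:
        d=np.array([x,-y,-1]); M=np.linalg.inv(c["view"])
    d=M[:3,:3]@d; return M[:3,3],d/np.linalg.norm(d)
def at(name,u,v,z,st=None):
    o,d=ray(name,u,v,st); return (o+d*(z-o[2])/d[2]).round(1)
def down(yaw): # finger closing line (tool y) at angle yaw from world x; tool z down
    y=np.array([np.cos(yaw),np.sin(yaw),0]); z=np.array([0,0,-1.]); x=np.cross(y,z)
    return R.from_matrix(np.c_[x,y,z]).as_quat()
E
python3 - <<'E'
from h import *
sc=dict(capA=(264,297,12),capB=(385,226,12),tA=(325,232,19),tB=(353,240,19),card=(301,276,13),rule=(332,255,17),tin=(150,345,20),tr1=(173,293,15),tr2=(267,260,15))
sd=dict(capA=(265,217,12),capB=(295,305,12),tA=(321,266,19),tB=(288,270,19),card=(269,232,13),rule=(277,250,17),tin=(265,183,20),tr1=(312,198,15),tr2=(317,234,15))
w=dict(tA=(470,18,19),tB=(540,25,19),rule=(549,119,17),card=(534,235,13),tr2=(425,208,15))
st=bot.read_state()
for k in sc: print(k,at("scene",*sc[k]),at("side",*sd[k]),at("wrist",*w[k],st) if k in w else "")
for p in [(387,143),(452,135),(465,270),(407,281)]: print(at("wrist",*p,20,st))
E
```

```text
capA [427.9 151.4  12. ] [432.5 155.   12. ] 
capB [ 422.7 -364.6   12. ] [ 426.4 -355.8   12. ] 
tA [ 530.3 -210.7   19. ] [ 530.  -200.4   19. ] [ 521.3 -202.6   19. ]
tB [ 433.7 -211.5   19. ] [ 439.3 -199.8   19. ] [ 433.9 -211.1   19. ]
card [423.1  27.   13. ] [427.6  45.2  13. ] [422.8  31.3  13. ]
rule [ 426.7 -104.1   17. ] [430.5 -79.9  17. ] [ 420.6 -104.6   17. ]
tin [469.9 420.4  20. ] [474.6 420.9  20. ] 
tr1 [604.1 266.3  15. ] [611.5 259.2  15. ] 
tr2 [546.7  15.1  15. ] [565.3  -6.7  15. ] [564.9   1.5  15. ]
[608.9 -64.9  20. ]
[541.4 -76.1  20. ]
[512.7  70.2  20. ]
[579.7  81.9  20. ]
```

```bash
python3 - <<'E'
from h import *
import json
q=bot.read_state()["eef_rot"]; q=down(np.pi)
for n,p in (("L",[530,330,280]),("R",[480,-110,250])):
    bot.move_ptp(p,q); st=bot.read_state(); im=bot.camera("wrist")
    cv2.imwrite(f"pics/w{n}.png",im[:,:,::-1]); json.dump({k:np.array(st[k]).tolist() for k in("tcp_pos","eef_rot")},open(f"st{n}.json","w"))
    print(st["t"],st["tcp_pos"],st["joint_pos"])
E
```

```text
1.5167 [530.42189827 329.18961066 279.75995831] [ 8.67813431e-01  2.47866494e-01 -2.34334946e-02  1.32084287e-04
 -1.29998290e+00 -8.68617790e-01]
3.2 [ 480.53655616 -109.4077248   250.06179711] [ 1.75871712e-01  3.87681301e-02 -3.40965575e-01 -6.18457218e-06
 -1.19082461e+00 -1.75188712e-01]
```

View pics/wL.png

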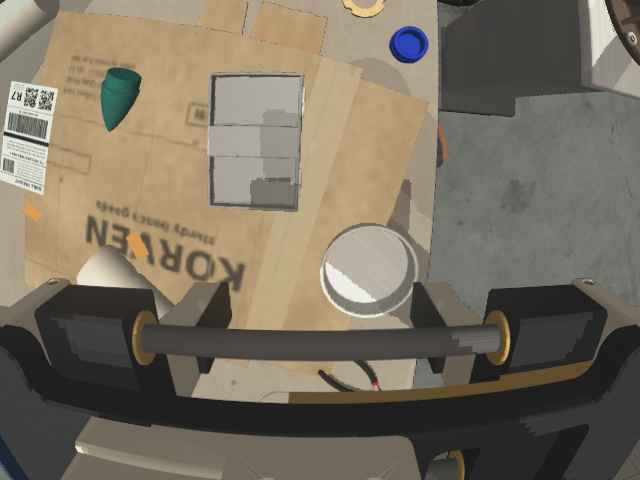

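View pics/wR.png

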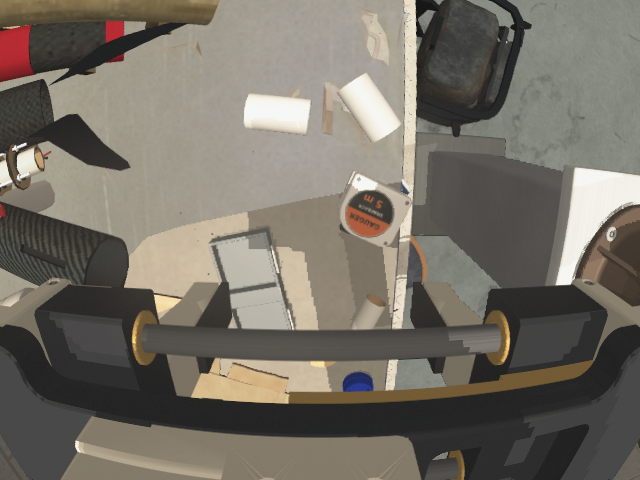

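wL shows the tube tray with corners (209,73), (303,73), (298,211) and (209,209), the tin at (369,270) and cap A at (409,44). wR shows tube A at (277,114), tube B at (369,107), the smaller card tube with a brown bore at (369,311), and the tape rule at (375,209). The two tubes are the same size and thicker than the card tube.

```bash
python3 - <<'E'
from h import *
import json
L=json.load(open("stL.json"));Rr=json.load(open("stR.json"))
print("tubetray",[at("wrist",*p,20,L)[:2] for p in [(209,73),(303,73),(298,211),(209,209)]])
print("tin rim",at("wrist",369,270,34,L),"capA",at("wrist",409,41,24,L), at("wrist",409,47,12,L))
print("tA ends",at("wrist",245,113,19,Rr),at("wrist",310,116,19,Rr))
print("tB ends",at("wrist",353,85,19,Rr),at("wrist",385,129,19,Rr))
print("rule",at("wrist",375,209,30,Rr),[at("wrist",*p,34,Rr)[:2] for p in [(353,173),(412,192),(394,246),(341,226)]])
print("card ends",at("wrist",376,298,13,Rr),at("wrist",361,328,13,Rr))
print("captray",[at("wrist",*p,20,Rr)[:2] for p in [(211,240),(268,229)]])
E
```

```text
tubetray [array([656.5, 182.9]), array([549.4, 188.4]), array([556.1, 346. ]), array([662.6, 342.6])]
tin rim [472.9 413.9  34. ] capA [431.6 147.9  24. ] [428.8 152.4  12. ]
tA ends [ 559.2 -205.2   19. ] [ 491.3 -200.4   19. ]
tB ends [ 447.1 -233.5   19. ] [ 413.1 -187.9   19. ]
rule [ 423.  -104.1   30. ] [array([ 447.4, -142.4]), array([ 385. , -123.7]), array([401.1, -64.5]), array([458.8, -86.6])]
card ends [413.9   8.1  13. ] [430.   49.7  13. ]
captray [array([604. , -66.5]), array([537.8, -79.3])]
```

```bash
python3 - <<'E'
from h import *
import json
def tri(a,b):
    (o1,d1),(o2,d2)=a,b
    s=np.linalg.lstsq(np.c_[d1,-d2],o2-o1,rcond=None)[0]
    p,q=o1+d1*s[0],o2+d2*s[1]; return ((p+q)/2).round(0),np.linalg.norm(p-q).round(0)
print("carbon",tri(ray("scene",262,187),ray("side",356,194)),"kraft",tri(ray("scene",332,212),ray("side",362,285)))
bot.move_ptp([470,-270,210],down(np.pi)); st=bot.read_state(); im=bot.camera("wrist")
cv2.imwrite("pics/wB.png",im[:330,:,::-1]); json.dump({k:np.array(st[k]).tolist() for k in("tcp_pos","eef_rot")},open("stB.json","w"))
E
```

```text
carbon (array([656., -90., 167.]), np.float64(8.0)) kraft (array([ 600., -336.,   28.]), np.float64(7.0))
```

View pics/wB.png

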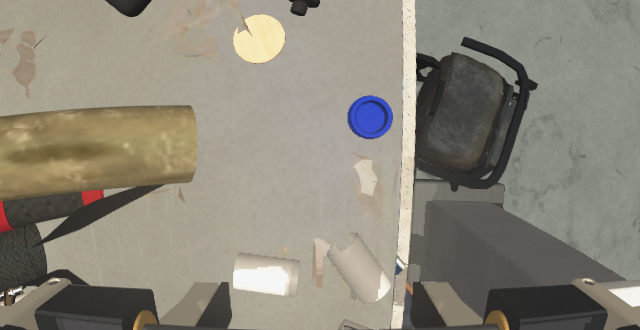

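wB shows cap B at (370,117), both aluminium tubes at (266,275) and (360,268), and the kraft rocket tube's end at (195,145). I'll check the cap's step profile in one crop before gripping.

```bash
python3 - <<'E'
from h import *
import json
B=json.load(open("stB.json"))
print("capB",at("wrist",370,117,24,B),at("wrist",370,117,12,B),[at("wrist",*p,24,B)[:2] for p in[(348,117),(393,117),(370,96),(370,139)]])
print("tA",at("wrist",266,275,30,B),"tB",at("wrist",360,268,30,B))
a=cv2.imread("pics/scene0.png")[280:312,240:290];b=cv2.imread("pics/side0.png")[290:322,270:320];c=cv2.imread("pics/wB.png")[90:146,340:400]
cv2.imwrite("pics/caps.png",np.hstack([cv2.resize(x,(260,200),interpolation=cv2.INTER_CUBIC) for x in(a,b,c)]))
E
```

```text
capB [ 424.4 -359.6   24. ] [ 422.8 -359.9   12. ] [array([ 444.7, -359.1]), array([ 402.9, -360.3]), array([ 424.6, -379.2]), array([ 424.1, -339.1])]
tA [ 523.9 -206.9   30. ] tB [ 430.9 -214.5   30. ]
```

View pics/caps.png

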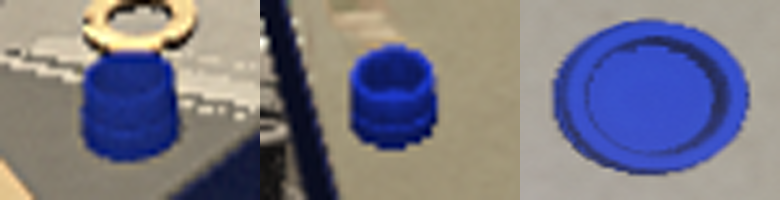

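Both caps are straight-sided and full width at the top, so a high grip works. Picking starts with cap B and then cap A.

```bash
cat >> h.py <<'E'
def near(p,yaw): # of the two equal grasps, the one with the smaller last joint
    qs=[down(yaw),down(yaw+np.pi)]
    js=[(abs(j[5]),i) for i,j in enumerate(bot.solve_ik(p,q) for q in qs) if j is not None]
    return qs[min(js)[1]]
def pick(x,y,yaw,opening,z,force,up=250):
    q=near([x,y,90],yaw)
    bot.move_ptp([x,y,up],q); bot.move_gripper(opening)
    bot.line_to([x,y,z+40],300); bot.line_to([x,y,z],80)
    bot.move_gripper(0,force); w=bot.read_state()["width"]
    bot.line_to([x,y,z+30],80); bot.line_to([x,y,up],300)
    s=bot.read_state(); print("pick w",w,s["width"],"F",s["finger_force"],"t",s["t"])
def place(x,y,yaw,opening,z,up=250):
    q=near([x,y,90],yaw)
    bot.move_ptp([x,y,up],q); bot.line_to([x,y,z+30],300); bot.line_to([x,y,z],60)
    bot.pause(.2); bot.move_gripper(opening); bot.pause(.2)
    bot.line_to([x,y,z+40],100); bot.line_to([x,y,up],300)
    s=bot.read_state(); print("placed t",s["t"],s["width"])
E
python3 - <<'E'
from h import *
T=np.radians(11.1)
pick(423.8,-359.7,np.pi/2,70,11,12)
place(567,-38.7,np.pi/2+T,56,22)
pick(429.5,150.5,0,70,11,12)
place(551,41.7,np.pi/2+T,56,22)
bot.move_ptp([520,90,250],down(np.pi)); cv2.imwrite("pics/c1.png",bot.camera("wrist")[:330,:,::-1])
E
```

```text
pick w 40.40403396165055 40.38772569237552 F 11.99896216600905 t 9.25
placed t 15.2833 55.96858072290437
pick w 40.966250251046105 40.88321628230783 F 11.93905517749954 t 21.1833
placed t 26.7333 55.58751278596559
```

View pics/c1.png

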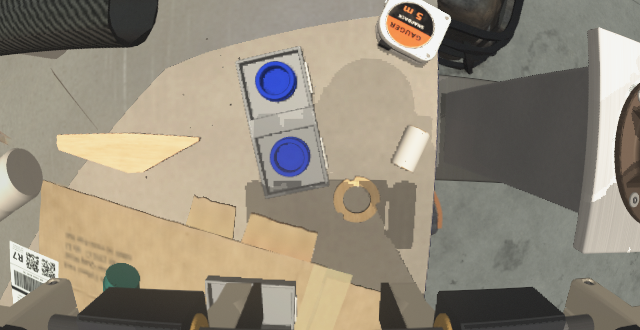

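Both caps stand upright and roughly centred in their bays, at (276,81) and (290,157). The card tube is at (411,148), with ends near (403,167) and (418,129). Next come the card tube, then tube A and tube B.

```bash
python3 - <<'E'
from h import *
s=bot.read_state()
a,b=at("wrist",418,130,15,s),at("wrist",403,167,15,s); c=(a+b)/2; d=b-a; ang=np.arctan2(d[1],d[0])
print(a,b,c,np.degrees(ang),np.linalg.norm(d))
pick(c[0],c[1],ang+np.pi/2,56,3,8)
place(472,417,np.radians(41)+np.pi/2,45,24)
ty=np.radians(-2.3)
pick(525,-204,np.radians(-4)+np.pi/2,70,9,25)
place(608,312,ty+np.pi/2,54,22)
pick(430.5,-211.5,np.radians(-53.3)+np.pi/2,64,9,25)
place(604.3,218,ty+np.pi/2,54,22)
bot.move_ptp([550,360,280],down(np.pi)); cv2.imwrite("pics/c2.png",bot.camera("wrist")[:330,:,::-1])
cv2.imwrite("pics/c2s.png",bot.camera("scene")[160:400,:430,::-1])
E
```

```text
[415.6  10.8  15. ] [430.9  51.5  15. ] [423.25  31.15  15.  ] 69.39768632787938 43.48080036061892
pick w 26.48341406336283 26.792103748420445 F 7.8221990168094635 t 32.65
placed t 38.2583 45.07994051207863
pick w 38.246618327813735 38.07068062693552 F 24.521077573299408 t 44.6167
placed t 50.2333 54.01012944124559
pick w 37.815944842364985 37.829251026078374 F 24.90367501974106 t 56.0833
placed t 61.5083 53.884000204549594
```

View pics/c2.png

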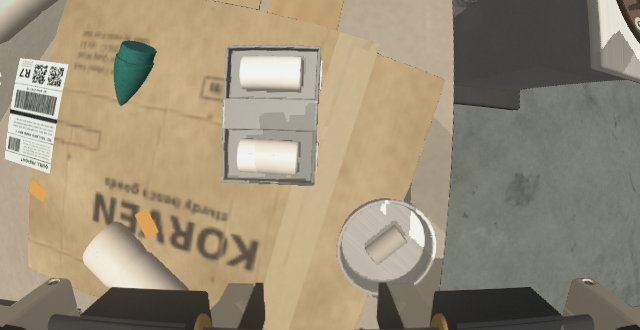

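View pics/c2s.png

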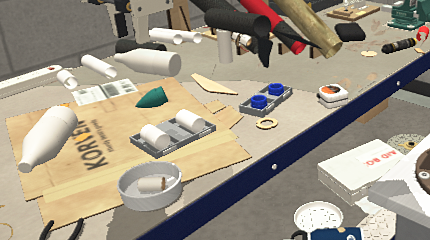

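All five parts are where they belong: a tube flat in each long bay at (271,72) and (267,156), the card tube in the tin at (385,244), and the caps upright. The tape rule hasn't moved.

```bash
python3 -c "
from plant import bot
print(bot.close_job())"
```

```text
the job is handed in; nothing more can be done
None
```

I handed the job in at about 62 s of the 131 s allowed. The last pictures show a tube flat in each long bay, a cap upright in each square bay, the card tube in the scrap tin and the tape rule undisturbed; `close_job` returned no verdict.

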